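# Open the wooden case and put the long parallel in it

## Task

Gently lift the lid of the wooden case, by the brass strip along its front edge, right back until it rests open on its stop. Then fetch the longer of the two steel bars from under the bench riser and lay it flat inside the case, without dropping it; leave the lid open and everything else where it stands.

Things in the scene. Friction and masses are not known exactly. Their poses are not given: they have to be found in the camera images.
- wood_case: Brown wooden case screwed to the bench, 86 mm deep (x), 170 mm wide (y), 49 mm high with the lid shut. Origin: centre of its underside; +x points from its front (the side with the brass strip, towards the robot) to the hinge, +y along its width, +z up. Walls 5 mm thick, rims 42 mm above the bench. Nothing locks the lid.
- wood_case_lid (a joint): Angle of the case's lid: 0 shut, 1.83 open against its stop (15 degrees past upright). A wooden panel 6 mm thick, 86 x 170 mm, about 0.14 kg with its strip, flush with the case's front and sides. About 1 N at the strip lifts it; below about 1.2 rad it falls shut, nearer upright and beyond, hinge friction holds it where it is left, so it has to be pushed back until it touches the stop.
- riser: Grey steel riser (low shelf) fixed to the bench: plate 140 mm deep (x), 220 mm wide (y), 12 mm thick, underside 170 mm up, its front half overhanging; four 14 mm square legs at x = 0 and x = +63 mm, y = +-103 mm; a 30 mm strip hangs along the back edge, a cap and a roll stand on top. Origin: centre of its footprint at bench height; +x points to its back, front edge at x = -70 mm.
- long_bar: The longer bar under the riser, the one to fetch: ground steel parallel 18 x 110 x 24 mm, long along its own y, three dark round holes in its sides, about 0.3 kg. Origin: centre of its underside. It starts flat on the bench, pointing front to back, near end 10 to 20 mm behind the riser's front edge, left or right of the riser's middle. The tool must be tilted 25 to 45 degrees to reach it.
- bar_mid (a point): Middle of the longer bar, 12 mm above its underside.
- short_bar: The shorter steel parallel under the riser, 18 x 75 x 24 mm, about 90 mm beside the longer one; stays where it is. Origin: centre of its underside; long along its own y.
- steel_block: Rusty steel packing block 30 x 38 x 28 mm standing on the bench; stays where it is. Origin: centre of its underside.
- eraser_box: Small white carton 26 x 62 x 18 mm on the bench; stays where it is. Origin: centre of its underside.
- spray_bottle: Red spray bottle with a black head, 61 x 42 x 169 mm, standing behind the case; stays where it is. Origin: centre of its underside.
- case_floor (a point): Middle of the case's grey-lined inner floor, 12 mm above the bench and 30 mm below the rims of the walls; it measures 75 mm (case x) by 160 mm (case y). Axes as the case's.
- lid_hinge (a point): Middle of the hinge line, which runs along the case's y axis, 44 mm behind the case's origin and 42 mm above the bench. Does not move.
- lid_strip (a point): Middle of the outer edge of the brass lifting strip on the lid's front edge: 120 mm long (case y), 4 mm thick, standing out 12 mm in front of the case (to case x = -0.055), its underside 43.5 mm above the bench when shut; moves with the lid. It is too long to pinch by its ends: a tilted fingertip gets under it.

How it is judged:
By the outcome, as a careful person would: the job done as asked, in the order asked, and still so for the second after the job is handed in, with the robot touching nothing.
It also fails if it takes over 64 s, if anything falls off the work surface, if the arm or the gripper's body presses on something with over 40 N, if the wrist force passes 120 N, or if a joint passes its speed limit or range.

## Robot

A 6-joint arm with a two-finger parallel gripper is mounted at the origin on a cart in front of the work surface, level with it; the furniture and walls round the work are solid. World frame = base frame: x ahead of the robot, y to its left, z up, the work surface at z = 0. Lengths are in m, angles in rad, forces in N, time in s.
With the tool pointing down it reaches from about 0.3 to 0.75 m from the base axis. Payload 8.5 kg.
Tool frame: the origin (TCP) lies at the very end of the fingers, on their centre line; the grasp point (between the pads) lies 19 mm behind it; z points along the fingers, y is the line along which they close (so a half turn about z gives the same grasp; the last joint's range is limited). The gripper opens to 88 mm and grips with 3 to 60 N. Pads are 18 mm wide; open, the fingers measure 123 mm over their backs; the gripper's body (75 mm by 187 mm) begins 45 mm behind the grasp point.
Start: joints at [1.028, 0.381, 1.297, -0, 1.464, -0.215], TCP at [0.177, 0.521, 0.239] pointing down, gripper open.
Joint ranges: [-3.11, 3.11], [-0.89, 2.33], [0.22, 2.48], [-1.42, 4.56], [0.17, 2.85], [-2.88, 2.88]. Speed limits (rad/s): [2.39, 2.39, 3.14, 3.14, 3.14, 3.14].

## Interface

Orientations are given as a unit quaternion [w, x, y, z].
In Python, from station import arm, optics, workorder gives the robot as it stands. The module is installed in compiled form; this text tells all that it offers.
- The arm moves only by the tool step_arm, never from a script. Its argument "motion" is a list of rows, each a list of 7 numbers: the shift along the world's x, y, z in mm, then the turn, a rotation vector about the world's x, y, z in rad, then the opening in per cent of the stroke, from 0 (shut) to 100 (fully open). In form: [[x, y, z, wx, wy, wz, grip], ...]. A call has 1 to 12 rows; each row is the pose to reach, as a shift and turn from the pose commanded when the call began; what a row does not reach only later rows make up. A row lasts 1/8 s, in which the tool goes at most 62.5 mm and 10.7 degrees, less where a joint would pass 70% of its speed; a pose out of reach is approached as far as the arm can. A call with a gripper value outside its range is refused whole. The fingers move at their own pace and stop on an object; "squeeze" is the grip in N (left out, the last holds). Time passes only in rows, so rows that repeat a pose let the fingers close. It gives the time, the measured TCP pose, the force, the opening and the grip force at its end, in the units of the state.
- arm.sense(): the state, without advancing time (a new reading comes with each control period).
- optics.get_image(name): name is "scene" or "top"; returns a dict with "img" (480x640x3 uint8, red, green, blue), "fx", "fy", "cx", "cy" (pixels), "k1" (the pictures are not rectified: a ray, as slopes to the right and down, at radius r is drawn at 1 + k1 r^2 times it, then the intrinsics apply), "origin" and "attitude" of the camera in the world. Camera axes: x right, y up, looking along -z (the intrinsics and any distortion apply to the point x, -y, -z); pixel columns grow to the right and rows downward; lengths in m; the calibration is good to about 2 mm. A picture is of the moment at which its call begins. There is no depth.
- workorder.close_job(): hands the job in; it is judged then, once.
The state is a dict: "time_s": time; "joint_pos": joint angles; "qd": joint speeds; "joint_efforts": joint torques, N m; "position": TCP position; "tool_rot": TCP orientation; "ft_force": force on the tool from outside, world axes, zero at the start; "torque": the same for the moment, N m; "finger_gap": finger opening in m; "grip_force": force on a finger pad.
Only numpy, scipy, OpenCV 4.12 (cv2) and the standard library are available. Lean on these libraries where they do the work, as an engineer would, in place of code of your own. Each camera call takes 0.05 s, during which the arm holds its last target. There are 200 camera calls.

## Working session

There is one attempt and no reset: what is moved stays moved. The work goes in short steps, Python scripts to look and compute and a tool call to move; the robot and the scene stay as the last step left them, time stands still between calls to the robot, and variables do not carry over. Pictures are saved under pics/ and viewed, at most 10 in all, crops included, and the job is handed in when it is done.

Besides the shell and the picture viewer there is one more tool, called after "Request:" by a JSON object that holds its "method" and its "body", one argument or row to a line. step_arm: Moves the arm, as the interface text tells. Its arguments: {"type":"object","properties":{"motion":{"type":"array"},"squeeze":{"type":"number"}},"required":["motion"]}

```bash
mkdir -p pics; cat > h.py <<'E'
import numpy as np, cv2
from scipy.spatial.transform import Rotation as R
from station import arm, optics, workorder
def cam(n):
    return optics.get_image(n)
def Rm(d):
    a=np.array(d["attitude"],float)
    return a if a.shape==(3,3) else R.from_quat(a[[1,2,3,0]]).as_matrix()
def ray(d,u,v):
    K=np.array([[d["fx"],0,d["cx"]],[0,d["fy"],d["cy"]],[0,0,1.]])
    p=np.array([(u-d["cx"])/d["fx"],(v-d["cy"])/d["fy"]]);q=p.copy()
    for _ in range(20): q=p/(1+d["k1"]*(q@q))
    return Rm(d)@np.array([q[0],-q[1],-1])
def at_z(d,u,v,z):
    r=ray(d,u,v);o=np.array(d["origin"]);return o+r*(z-o[2])/r[2]
def proj(d,P):
    c=Rm(d).T@(np.array(P)-d["origin"]);q=np.array([c[0],-c[1]])/-c[2]
    q=q*(1+d["k1"]*(q@q));return q*[d["fx"],d["fy"]]+[d["cx"],d["cy"]]
def save(d,name,crop=None,s=1):
    im=d["img"]
    if crop: x0,y0,x1,y1=crop; im=im[y0:y1,x0:x1]
    im=cv2.resize(im,None,fx=s,fy=s,interpolation=cv2.INTER_CUBIC)
    cv2.imwrite("pics/"+name,im[:,:,::-1])
E
python3 - <<'E'
from h import *
import pickle
for n in("scene","top"):
    d=cam(n);save(d,n+"0.png");pickle.dump(d,open(n+"0.pkl","wb"))
    print(n,{k:v for k,v in d.items() if k!="img"})
print(arm.sense())
E
```

```text
scene {'fx': 598.6605755477377, 'fy': 598.6605755477377, 'cx': 329.61422061810987, 'cy': 241.0580566000073, 'k1': -0.07681809995126941, 'origin': array([-0.03037644, -0.46207022,  0.55500275]), 'attitude': array([ 0.78513093,  0.43139079, -0.21360471, -0.38967223])}
top {'fx': 557.52130548047, 'fy': 557.52130548047, 'cx': 323.7352319504764, 'cy': 233.36581872444668, 'k1': -0.05821499327615324, 'origin': array([ 0.14378419, -0.08361642,  0.82395056]), 'attitude': array([ 0.74894245,  0.20578604, -0.16356641, -0.60826255])}
{'time_s': 0.1, 'joint_pos': array([ 1.02769685e+00,  3.81101407e-01,  1.29812425e+00, -6.24984113e-06,
        1.46360318e+00, -2.15293628e-01]), 'qd': array([-0.00016209, -0.00156834, -0.00271564,  0.00094823,  0.00231991,
       -0.00153345]), 'joint_efforts': array([ 3.78852201e-03, -4.38645637e+01, -2.24912363e+01,  7.15334667e-02,
        3.42513691e-02, -1.13138613e-04]), 'position': array([0.17695399, 0.52050095, 0.23823461]), 'tool_rot': array([-2.25916111e-04,  1.63169692e-01,  9.86597826e-01, -5.75335423e-04]), 'ft_force': array([-0.61144726,  0.05484936, -0.13993451]), 'torque': array([-0.02045082, -0.04923977,  0.02010774]), 'grip_force': 0.0, 'finger_gap': 0.08788664523268004}
```

View pics/scene0.png

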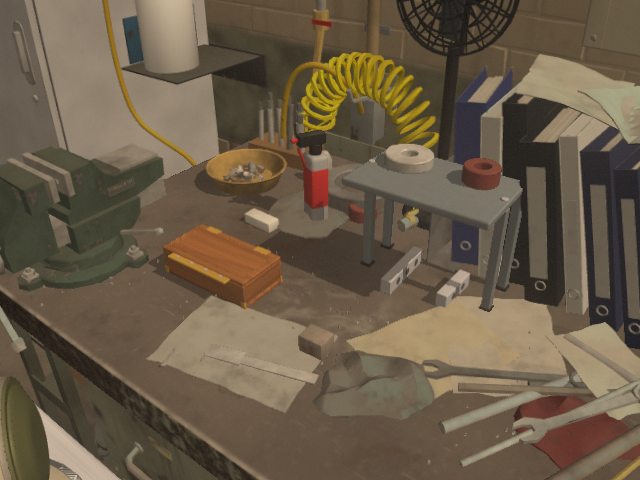

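View pics/top0.png

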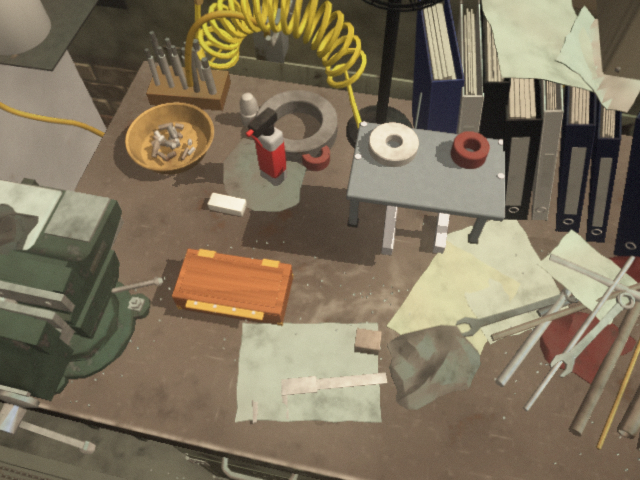

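The top view shows the case around (233,287), the riser plate around (430,170), and the bars' front ends at about (390,230) for the left, longer bar and (442,232) for the short one. The block is at (368,341). I'll enlarge these areas.

```bash
python3 - <<'E'
from h import *
import pickle
t=pickle.load(open("top0.pkl","rb"));s=pickle.load(open("scene0.pkl","rb"))
a=cv2.resize(t["img"][235:335,160:310],None,fx=5,fy=5,interpolation=cv2.INTER_CUBIC)
cv2.imwrite("pics/c1.png",a[:,:,::-1])
a=cv2.resize(s["img"][230:320,350:510],None,fx=5,fy=5,interpolation=cv2.INTER_CUBIC)
cv2.imwrite("pics/c2.png",a[:,:,::-1])
a=cv2.resize(t["img"][115:265,335:515],None,fx=4,fy=4,interpolation=cv2.INTER_CUBIC)
cv2.imwrite("pics/c3.png",a[:,:,::-1])
E
```

```text
(no output)
```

View pics/c1.png

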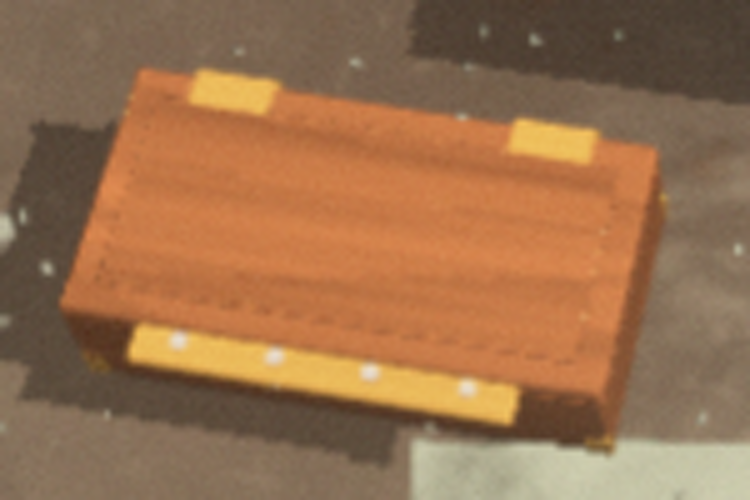

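View pics/c2.png

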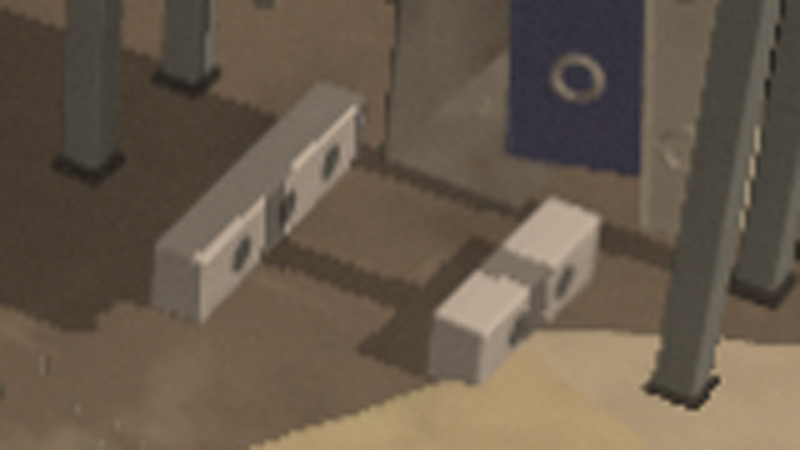

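View pics/c3.png

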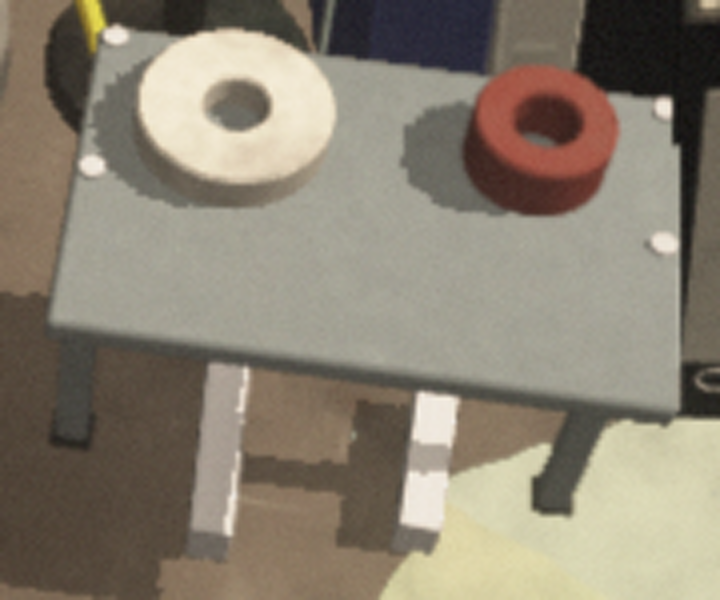

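c1 shows the lid corners and the strip, with its outer edge running (128,360)-(515,425). c2 shows both bars in full, the long one with top corners (155,245), (200,263), (362,98) and (320,83). c3 shows the riser plate with its front edge (50,322)-(678,412).

```bash
python3 - <<'E'
from h import *
import pickle
np.set_printoptions(precision=4,suppress=True)
t=pickle.load(open("top0.pkl","rb"));s=pickle.load(open("scene0.pkl","rb"))
def g(d,pts,z,sc,o):
    return np.array([at_z(d,(x+.5)/sc-.5+o[0],(y+.5)/sc-.5+o[1],z)[:2] for x,y in pts])
def rect(n,P): # order: nearL, nearR, farR, farL
    nL,nR,fR,fL=P; ax=(fL+fR-nL-nR)/2; w=(nL+fL-nR-fR)/2
    print(n,"c",P.mean(0),"len",np.linalg.norm(ax),"wid",np.linalg.norm(w),"yaw of fwd",np.arctan2(ax[1],ax[0]),"yaw side",np.arctan2(w[1],w[0])-np.pi/2)
rect("lid",g(t,[(62,305),(607,397),(658,148),(140,70)],.048,5,(160,235)))
print("strip",g(t,[(128,360),(515,425)],.0455,5,(160,235)))
rect("long",g(s,[(155,245),(200,263),(362,98),(320,83)],.024,5,(350,230)))
print(g(s,[(152,303),(203,322)],0,5,(350,230)))
print("long top-cam near edge",g(t,[(190,532),(227,537)],.024,4,(335,115)))
rect("short",g(s,[(435,318),(485,335),(600,215),(553,197)],.024,5,(350,230)))
rect("riser",g(t,[(50,322),(678,408),(678,98),(97,28)],.182,4,(335,115)))
print("legs front",g(t,[(70,442),(553,512)],0,4,(335,115)))
print("block,top",at_z(t,368,335,.028),"eraser",at_z(t,227,203,.018),"bottle",at_z(t,275,172,0))
d=arm.sense();print(R.from_quat(d["tool_rot"][[1,2,3,0]]).as_matrix())
E
```

```text
lid c [0.4795 0.1355] len 0.08373844311473165 wid 0.1696291281698516 yaw of fwd 0.047582994112685524 yaw side 0.035643566332424825
strip [[0.4228 0.1937]
 [0.4269 0.0734]]
long c [ 0.651  -0.0861] len 0.10810265663856777 wid 0.01560061530562644 yaw of fwd 0.058157957755418356 yaw side 0.030115058554436747
[[ 0.5993 -0.0799]
 [ 0.6006 -0.0976]]
long top-cam near edge [[ 0.5965 -0.0816]
 [ 0.5973 -0.0968]]
short c [ 0.6543 -0.174 ] len 0.07562975480367684 wid 0.015776763592085165 yaw of fwd 0.0034830135769931252 yaw side 0.05124056834060786
riser c [ 0.6531 -0.1264] len 0.13762502659710818 wid 0.21779036669321325 yaw of fwd 0.0482769928985647 yaw side 0.04618962269524296
legs front [[ 0.6436 -0.0238]
 [ 0.6511 -0.2316]]
block,top [ 0.4419 -0.0841  0.028 ] eraser [0.6328 0.1959 0.018 ] bottle [0.7271 0.1355 0.    ]
[[-0.9468  0.322  -0.0006]
 [ 0.322   0.9468 -0.0011]
 [ 0.0003 -0.0012 -1.    ]]
```

```bash
cat >> h.py <<'E'
C=np.array([.4795,.1355]);CY=.042
def case(x,z,y=0):
    c,s=np.cos(CY),np.sin(CY);return np.array([C[0]+c*x-s*y,C[1]+s*x+c*y,z])
def tool(tilt,yaw): # z=(sin t,0,-cos t) in yawed frame, tool y ~ +y
    return R.from_euler("z",yaw)*R.from_euler("y",-tilt)*R.from_matrix(np.diag([-1,1,-1]))
def rows(tg,grip):
    d=arm.sense();p=d["position"];r=R.from_quat(d["tool_rot"][[1,2,3,0]])
    for P,Q in tg:
        print(np.round((np.array(P)-p)*1e3).astype(int).tolist(),np.round((Q*r.inv()).as_rotvec(),3).tolist(),grip)
def st():
    d=arm.sense();r=R.from_quat(d["tool_rot"][[1,2,3,0]]).as_matrix()
    print(round(d["time_s"],2),d["position"].round(4),"tilt",np.degrees(np.arctan2(r[0,2],-r[2,2])).round(1),"yaw",np.arctan2(-r[0,1],r[1,1]).round(3),d["ft_force"].round(1),d["joint_pos"].round(2),round(d["finger_gap"],4),round(d["grip_force"],1))
def lidpt(phi,th,rad=.092,gap=0): # TCP so the tip's upper corner is at radius rad, gap below strip underside
    cx=.044-rad*np.cos(phi)+ (0.0015-gap)*np.sin(phi); cz=.042+rad*np.sin(phi)+(0.0015-gap)*np.cos(phi)
    return case(cx-.009*np.cos(th),cz-.009*np.sin(th)),tool(th,CY)
E
python3 - <<'E'
from h import *
t=np.radians(50)
rows([((.24,.30,.30),tool(0,CY)),((.30,.13,.25),tool(t,CY)),((.36,.131,.12),tool(t,CY))],0)
print([case(x,0) for x in(-.055,-.1)])
E
```

```text
[63, -221, 62] [0.001, -0.0, 0.37] 0
[123, -391, 12] [-0.124, -0.869, 0.346] 0
[183, -390, -118] [-0.124, -0.869, 0.346] 0
[array([0.4245485 , 0.13319068, 0.        ]), array([0.37958819, 0.13130123, 0.        ])]
```

Request:
{"method": "step_arm", "body": {
  "motion": [
    [63,-120,62,0,0,0.2,0],
    [63,-221,62,0,0,0.37,0],
    [63,-221,62,0,0,0.37,0],
    [63,-221,62,0,0,0.37,0],
    [100,-391,40,-0.06,-0.4,0.36,0],
    [123,-391,12,-0.124,-0.869,0.346,0],
    [123,-391,12,-0.124,-0.869,0.346,0],
    [123,-391,12,-0.124,-0.869,0.346,0],
    [123,-391,12,-0.124,-0.869,0.346,0],
    [123,-391,12,-0.124,-0.869,0.346,0]
  ],
  "squeeze": 20
}}

```text
time_s: 1.35
position: [0.2984, 0.1295, 0.2492]
tool_rot: [0.421, -0.019, 0.907, 0.009]
ft_force: [1.0, -0.0, 0.2]
finger_gap: 0.0006
grip_force: 0.0
```

```bash
python3 - <<'E'
from h import *
st()
t=np.radians(50)
g=lidpt(0,t,.091,.014)
rows([(case(-.125,.06),tool(t,CY)),(case(-.085,.030),tool(t,CY)),g],0);print(g[0])
E
```

```text
1.35 [0.2984 0.1295 0.2492] tilt 49.8 yaw 0.042 [ 1.  -0.   0.2] [ 0.03 -0.33  2.29  0.02  0.32 -1.59] 0.0006 0.0
[56, 1, -189] [-0.001, -0.004, -0.0] 0
[96, 2, -219] [-0.001, -0.004, -0.0] 0
[128, 4, -227] [-0.001, -0.004, -0.0] 0
[0.42676146 0.13328368 0.0226056 ]
```

Request:
{"method": "step_arm", "body": {
  "motion": [
    [30,1,-50,0,0,0,0],
    [50,1,-100,0,0,0,0],
    [56,1,-150,0,0,0,0],
    [56,1,-189,0,0,0,0],
    [76,2,-205,0,0,0,0],
    [90,2,-219,0,0,0,0],
    [90,2,-219,0,0,0,0],
    [90,2,-219,0,0,0,0]
  ]
}}

```text
time_s: 2.35
position: [0.361, 0.1031, 0.191]
tool_rot: [0.398, -0.023, 0.917, 0.017]
ft_force: [0.1, -0.4, -0.0]
finger_gap: 0.0006
grip_force: 0.0
```

```bash
python3 - <<'E'
from h import *
st()
d=cam("scene");save(d,"p5.png",(120,150,380,340),3)
t=np.radians(50)
rows([lidpt(0,t,.091,.014)],0)
E
```

```text
2.35 [0.361  0.1031 0.191 ] tilt 46.9 yaw 0.055 [ 0.1 -0.4 -0. ] [-0.16 -0.08  2.34  1.18  0.18 -2.88] 0.0006 0.0
[65, 30, -168] [-0.011, -0.053, -0.013] 0
```

View pics/p5.png

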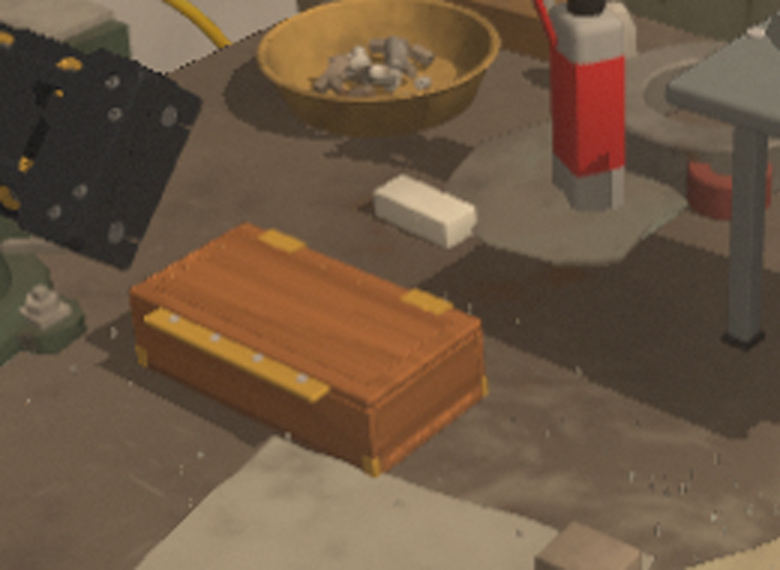

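The picture shows the gripper's corner at the upper left, still far from the case. The wrist ran into the j5 and j6 limits at 50° tilt. I'll fit the kinematics from the logged poses to pick a reachable tilt.

```bash
cat > k.py <<'E'
from h import *
from scipy.optimize import least_squares
D=[([1.0277,.3811,1.2981,0,1.4636,-.2153],[.17695,.5205,.23823]),
([.03,-.33,2.29,.02,.32,-1.59],[.2984,.1295,.2492]),
([-.16,-.08,2.34,1.18,.18,-2.88],[.361,.1031,.191])]
s=arm.sense();D.append((s["joint_pos"],s["position"]))
def fk(q,p):
    e=lambda a,t:R.from_euler(a,t).as_matrix()
    return e("z",q[0])@(np.array([p[0],p[5],p[1]])+e("y",q[1])@(np.array([0,0,p[2]])+e("y",q[2])@(np.array([p[6],0,p[3]])+e("z",q[3])@e("y",q[4])@np.array([0,0,p[4]]))))
x0=np.array([0,.2,.4,.4,.3,0,0])
f=lambda p:np.concatenate([(fk(q,p)-x) *1e3 for q,x in D]+[(p-x0)*1])
E
python3 - <<'E'
from k import *
s=least_squares(f,x0);print(s.x.round(3),s.fun.round(1))
p=s.x
# planar reach: tip targets with tilt -> j5
for r,z in[(.445,.022),(.445,.15),(.40,.15),(.47,.17)]:
  for t in(0,20,25,30,35,40):
    t_=np.radians(t)
    g=lambda q:[*((fk([0,q[0],q[1],0,np.pi-t_-q[0]-q[1],0],p)-[r,0,z])[[0,2]])]
    q=least_squares(g,[0,2.]).x;print(r,z,t,q.round(2),"j5",round(np.pi-t_-q.sum(),2))
E
```

```text
[-0.008  0.137  0.54   0.359  0.256  0.117  0.106] [-0.  -0.1  0.7 -0.  -1.4 -1.4  0.9  0.4  1.5 -0.5  1.  -0.8 -0.  -0.1
  0.1 -0.  -0.   0.1  0.1]
0.445 0.022 0 [0.53 1.82] j5 0.8
0.445 0.022 20 [0.48 2.06] j5 0.26
0.445 0.022 25 [0.48 2.12] j5 0.11
0.445 0.022 30 [0.5  2.17] j5 -0.06
0.445 0.022 35 [0.53 2.23] j5 -0.23
0.445 0.022 40 [0.57 2.29] j5 -0.42
0.445 0.15 0 [0.32 1.67] j5 1.15
0.445 0.15 20 [0.21 1.9 ] j5 0.68
0.445 0.15 25 [0.19 1.96] j5 0.55
0.445 0.15 30 [0.18 2.02] j5 0.42
0.445 0.15 35 [0.18 2.08] j5 0.27
0.445 0.15 40 [0.19 2.14] j5 0.12
0.4 0.15 0 [0.25 1.78] j5 1.11
0.4 0.15 20 [0.14 2.  ] j5 0.65
0.4 0.15 25 [0.12 2.05] j5 0.53
0.4 0.15 30 [0.11 2.11] j5 0.39
0.4 0.15 35 [0.11 2.17] j5 0.25
0.4 0.15 40 [0.12 2.23] j5 0.09
0.47 0.17 0 [0.33 1.58] j5 1.22
0.47 0.17 20 [0.22 1.81] j5 0.76
0.47 0.17 25 [0.2  1.87] j5 0.63
0.47 0.17 30 [0.19 1.93] j5 0.5
0.47 0.17 35 [0.18 1.99] j5 0.36
0.47 0.17 40 [0.18 2.05] j5 0.21
```

```bash
cat >> h.py <<'E'
def lp(phi,thd,s,push=0): # strip outer lower edge touches finger face, s (m) above tip corner
    th=np.radians(thd);ph=np.radians(phi)
    E=np.array([.044-.099*np.cos(ph)+.0015*np.sin(ph)*-1,.042+.099*np.sin(ph)+.0015*np.cos(ph)])
    E=E+push*np.array([np.sin(ph),np.cos(ph)])
    c=E+s*np.array([np.sin(th),-np.cos(th)])-.009*np.array([np.cos(th),np.sin(th)])
    return case(*c),tool(th,CY)
E
python3 - <<'E'
from h import *
T=np.radians(20)
g=lp(0,20,.026);print(g[0])
rows([(case(-.12,.20),tool(T,CY)),(case(-.10,.06),tool(T,CY)),(case(-.085,.015),tool(T,CY)),g],0)
E
```

```text
[0.42498341 0.13320896 0.01598981]
[-2, 28, 9] [-0.036, 0.47, -0.009] 0
[18, 28, -131] [-0.036, 0.47, -0.009] 0
[33, 29, -176] [-0.036, 0.47, -0.009] 0
[63, 30, -175] [-0.036, 0.47, -0.009] 0
```

Request:
{"method": "step_arm", "body": {
  "motion": [
    [-10,14,50,-0.02,0.2,0,0],
    [-10,20,70,-0.036,0.47,0,0],
    [-10,20,70,-0.036,0.47,0,0],
    [-10,20,70,-0.036,0.47,0,0],
    [-10,20,70,-0.036,0.47,0,0],
    [-10,20,70,-0.036,0.47,0,0]
  ]
}}

```text
time_s: 3.15
position: [0.3509, 0.1234, 0.2609]
tool_rot: [0.174, -0.025, 0.984, 0.005]
ft_force: [-0.5, 0.0, -0.5]
finger_gap: 0.0002
grip_force: 0.0
```

```bash
python3 - <<'E'
from h import *
st()
T=np.radians(20)
g=lp(0,20,.026);print(g[0])
rows([(case(-.10,.06),tool(T,CY)),(case(-.085,.016),tool(T,CY)),g],0)
E
```

```text
3.15 [0.3509 0.1234 0.2609] tilt 20.0 yaw 0.051 [-0.5  0.  -0.5] [ 0.   -0.11  1.87  0.02  1.03 -1.62] 0.0002 0.0
[0.42498341 0.13320896 0.01598981]
[29, 8, -201] [-0.001, -0.0, -0.009] 0
[44, 9, -245] [-0.001, -0.0, -0.009] 0
[74, 10, -245] [-0.001, -0.0, -0.009] 0
```

Request:
{"method": "step_arm", "body": {
  "motion": [
    [15,8,-60,0,0,-0.009,0],
    [29,8,-120,0,0,-0.009,0],
    [29,8,-180,0,0,-0.009,0],
    [29,8,-201,0,0,-0.009,0],
    [40,9,-230,0,0,-0.009,0],
    [44,9,-245,0,0,-0.009,0],
    [44,9,-245,0,0,-0.009,0],
    [44,9,-245,0,0,-0.009,0]
  ]
}}

```text
time_s: 4.15
position: [0.3969, 0.1328, 0.0224]
tool_rot: [0.171, -0.019, 0.985, 0.004]
ft_force: [-0.5, -0.6, -0.2]
finger_gap: 0.0009
grip_force: 0.0
```

```bash
python3 - <<'E'
from h import *
st()
rows([lp(0,20,.026)],0)
E
```

```text
4.15 [0.3969 0.1328 0.0224] tilt 19.6 yaw 0.039 [-0.5 -0.6 -0.2] [ 0.04  0.45  2.17  0.01  0.17 -1.58] 0.0009 0.0
[28, 0, -6] [-0.001, -0.006, 0.003] 0
```

Request:
{"method": "step_arm", "body": {
  "motion": [
    [5,0,-4,0,0.025,0,0],
    [10,0,-6,0,0.025,0,0],
    [16,0,-6,0,0.025,0,0],
    [21,0,-6,0,0.025,0,0],
    [25,0,-6,0,0.025,0,0],
    [25,0,-6,0,0.025,0,0]
  ]
}}

```text
time_s: 4.9
position: [0.4221, 0.1328, 0.0155]
tool_rot: [0.157, -0.019, 0.987, 0.004]
ft_force: [0.2, 0.1, -0.5]
finger_gap: 0.0006
grip_force: 0.0
```

```bash
python3 - <<'E'
from h import *
st()
save(cam("scene"),"p6.png",(140,190,300,310),5)
rows([lp(p,t,s,.001) for p,t,s in[(0,18,.026),(3,18,.025),(6,18,.024),(10,18,.023),(14,18.5,.021),(18,19,.0195),(22,19.5,.018),(26,20,.017)]],0)
E
```

```text
4.9 [0.4221 0.1328 0.0155] tilt 18.1 yaw 0.038 [ 0.2  0.1 -0.5] [ 0.03  0.48  2.1   0.01  0.24 -1.59] 0.0006 0.0
[2, 0, 2] [-0.002, 0.001, 0.004] 0
[2, 0, 8] [-0.002, 0.001, 0.004] 0
[2, 0, 14] [-0.002, 0.001, 0.004] 0
[3, 0, 22] [-0.002, 0.001, 0.004] 0
[4, 0, 30] [-0.002, -0.008, 0.004] 0
[5, 0, 38] [-0.002, -0.017, 0.004] 0
[7, 1, 46] [-0.001, -0.025, 0.004] 0
[10, 1, 53] [-0.001, -0.034, 0.004] 0
```

View pics/p6.png

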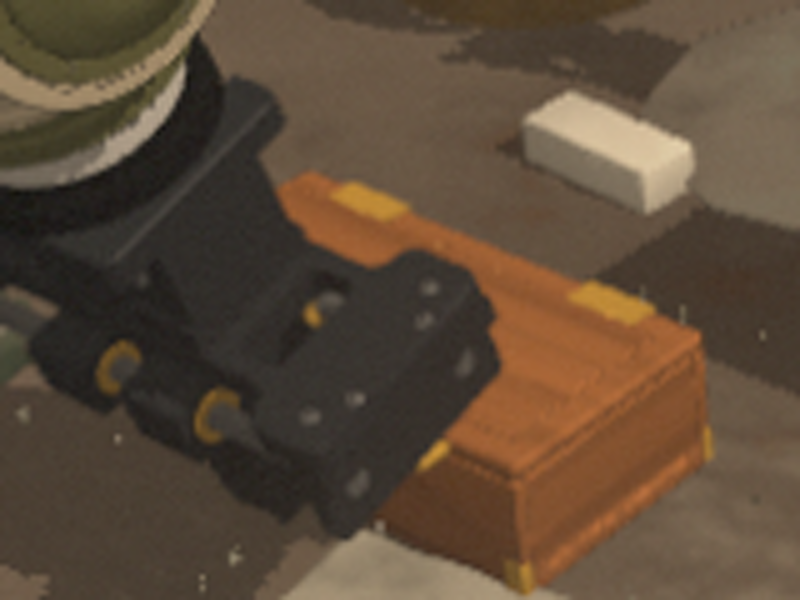

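The gripper sits in front of the strip, its body covering the strip's middle; the bare lid is still shut. No contact force yet, so I'll start lifting.

Request:
{"method": "step_arm", "body": {
  "motion": [
    [1,0,2,0,0,0,0],
    [2,0,5,0,0,0,0],
    [2,0,8,0,0,0,0],
    [2,0,11,0,0,0,0],
    [2,0,14,0,0,0,0],
    [3,0,18,0,0,0,0],
    [3,0,22,0,0,0,0]
  ]
}}

```text
time_s: 5.82
position: [0.4251, 0.1328, 0.0378]
tool_rot: [0.157, -0.019, 0.987, 0.004]
ft_force: [-0.5, 0.9, -1.4]
finger_gap: 0.0006
grip_force: 0.5
```

```bash
python3 - <<'E'
from h import *
st()
rows([lp(p,t,s,.001) for p,t,s in[(12,18,.0225),(15,18.5,.021),(18,19,.0195),(22,19.5,.018),(26,20,.017),(30,20,.016),(34,20,.015),(38,20,.014),(42,20,.013),(46,20,.012),(50,20,.011)]],0)
save(cam("top"),"p7.png",(150,150,350,340),4)
E
```

```text
5.83 [0.4251 0.1328 0.0378] tilt 18.1 yaw 0.038 [-0.5  0.9 -1.4] [ 0.03  0.43  2.07  0.01  0.33 -1.58] 0.0006 0.5
[0, 0, 3] [-0.002, 0.002, 0.004] 0
[1, 0, 9] [-0.002, -0.007, 0.004] 0
[2, 0, 16] [-0.002, -0.016, 0.004] 0
[4, 1, 24] [-0.001, -0.025, 0.004] 0
[7, 1, 31] [-0.001, -0.033, 0.004] 0
[9, 1, 38] [-0.001, -0.033, 0.004] 0
[13, 1, 44] [-0.001, -0.033, 0.004] 0
[16, 1, 51] [-0.001, -0.033, 0.004] 0
[21, 1, 57] [-0.001, -0.033, 0.004] 0
[25, 1, 63] [-0.001, -0.033, 0.004] 0
[30, 2, 68] [-0.001, -0.033, 0.004] 0
```

View pics/p7.png

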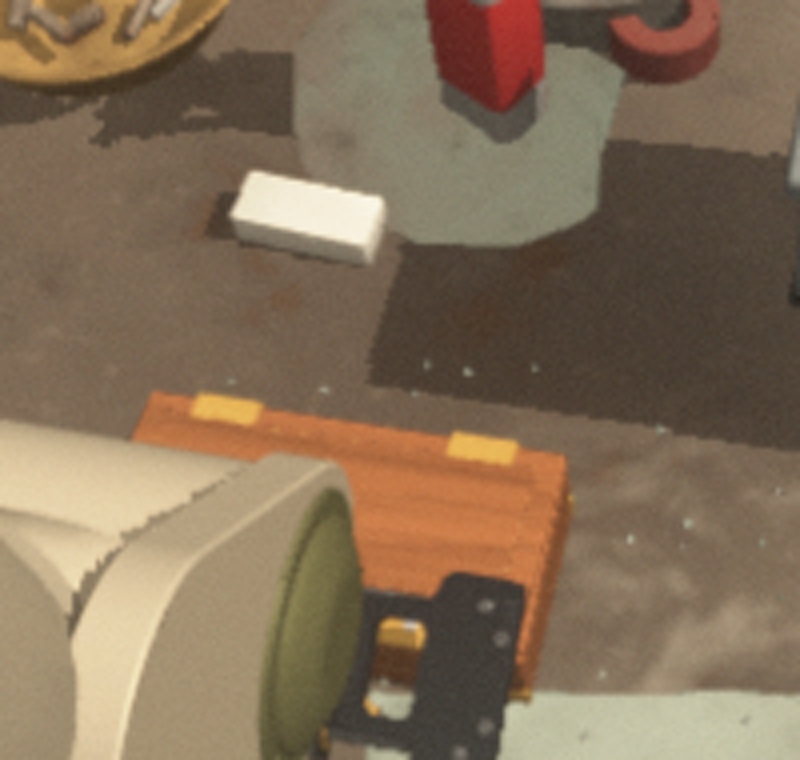

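The top view shows the arm covering the strip and the lid's rear still in place. The force reads about 1.4 N downward, which fits the lid's weight. I'll carry on along the arc.

Request:
{"method": "step_arm", "body": {
  "motion": [
    [0,0,3,0,0,0,0],
    [1,0,9,0,-0.007,0,0],
    [2,0,16,0,-0.016,0,0],
    [4,0,24,0,-0.025,0,0],
    [7,0,31,0,-0.033,0,0],
    [9,0,38,0,-0.033,0,0]
  ]
}}

```text
time_s: 6.62
position: [0.434, 0.1328, 0.076]
tool_rot: [0.173, -0.019, 0.985, 0.004]
ft_force: [-0.6, 0.9, -0.2]
finger_gap: 0.0003
grip_force: 0.4
```

```bash
python3 - <<'E'
from h import *
st()
rows([lp(p,t,s,.001) for p,t,s in[(34,20,.015),(38,20,.014),(42,20,.013),(46,20,.012),(50,20,.011),(54,20,.01),(58,20,.01),(62,20,.01),(66,19,.01),(70,18,.01),(74,17,.01)]],0)
E
```

```text
6.62 [0.434  0.1328 0.076 ] tilt 20.0 yaw 0.038 [-0.6  0.9 -0.2] [ 0.03  0.35  2.03  0.01  0.42 -1.58] 0.0003 0.4
[4, 1, 6] [-0.001, -0.0, 0.004] 0
[8, 1, 13] [-0.001, -0.0, 0.004] 0
[12, 1, 19] [-0.001, -0.0, 0.004] 0
[16, 1, 25] [-0.001, -0.0, 0.004] 0
[21, 2, 30] [-0.001, -0.0, 0.004] 0
[26, 2, 35] [-0.001, -0.0, 0.004] 0
[32, 2, 39] [-0.001, -0.0, 0.004] 0
[38, 2, 42] [-0.001, -0.0, 0.004] 0
[44, 3, 45] [-0.002, 0.017, 0.004] 0
[50, 3, 48] [-0.002, 0.034, 0.004] 0
[56, 3, 50] [-0.003, 0.052, 0.004] 0
```

```bash
cat >> h.py <<'E'
def lidscan(step=3,lo=0,hi=112):
    for n in("scene","top"):
        d=cam(n);im=cv2.GaussianBlur(d["img"],(3,3),0).astype(int);o=[]
        for ph in range(lo,hi,step):
            a=np.radians(ph);v=[]
            for y in list(np.linspace(-.058,-.03,6))+list(np.linspace(.03,.058,6)):
                # mid-strip, underside and top (z off .0015/.0055)
                best=-999
                for off in(.0015,.0055):
                    P=case(.044-.093*np.cos(a)-off*np.sin(a),.042+.093*np.sin(a)+off*np.cos(a),y)
                    u,w=proj(d,P).round().astype(int)
                    if 0<=u<640 and 0<=w<480:
                        r,g,b=im[w,u]; best=max(best,int(r>120 and g>.6*r and b<.55*r))
                v.append(max(best,0))
            o.append((ph,sum(v)))
        print(n,[x for x in o if x[1]])
E
python3 - <<'E'
from h import *
lidscan()
E
```

```text
scene [(0, 6), (3, 6), (6, 1), (30, 4), (33, 4), (36, 3), (39, 3), (42, 2), (99, 1), (102, 4), (105, 4), (108, 5), (111, 3)]
top [(6, 2), (9, 3), (12, 2), (30, 4), (33, 4), (36, 2), (45, 4), (48, 3), (51, 6), (54, 6), (57, 6), (60, 6), (63, 6), (66, 6), (69, 2)]
```

```bash
cat >> h.py <<'E'
def duo(name):
    a=cam("scene")["img"][140:320,140:340];b=cam("top")["img"][190:370,140:340]
    im=cv2.resize(np.hstack([a,b]),(800,360),interpolation=cv2.INTER_CUBIC);cv2.imwrite("pics/"+name,im[:,:,::-1])
E
python3 - <<'E'
from h import *
duo("p8.png")
E
```

```text
(no output)
```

View pics/p8.png

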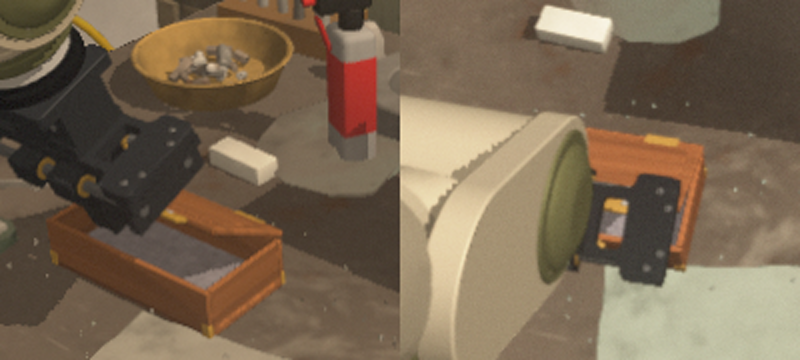

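The lid is lifting: the grey inside floor shows at (190,245), with the lid at about 30°. I'll continue.

Request:
{"method": "step_arm", "body": {
  "motion": [
    [4,0,6,0,0,0,0],
    [8,1,13,0,0,0,0],
    [12,1,19,0,0,0,0],
    [16,1,25,0,0,0,0],
    [21,2,30,0,0,0,0],
    [26,2,35,0,0,0,0],
    [32,2,39,0,0,0,0],
    [38,2,42,0,0,0,0],
    [44,3,45,0,0.017,0,0],
    [50,3,48,0,0.034,0,0],
    [56,3,50,0,0.052,0,0]
  ]
}}

```text
time_s: 8.2
position: [0.4903, 0.1358, 0.1256]
tool_rot: [0.147, -0.019, 0.989, 0.004]
ft_force: [-0.9, 0.1, -0.6]
finger_gap: 0.0003
grip_force: 0.3
```

```bash
python3 - <<'E'
from h import *
st()
rows([lp(p,t,s,.001) for p,t,s in[(78,15,.01),(82,13,.01),(86,11,.01),(90,9,.01),(94,6,.01),(98,3,.009),(101,1,.009),(104,0,.009),(106,0,.009),(108,0,.009)]],0)
E
```

```text
8.2 [0.4903 0.1358 0.1256] tilt 16.9 yaw 0.038 [-0.9  0.1 -0.6] [ 0.04  0.34  1.79  0.01  0.72 -1.58] 0.0003 0.3
[6, 0, 2] [-0.004, 0.034, 0.004] 0
[12, 1, 3] [-0.006, 0.069, 0.004] 0
[19, 1, 4] [-0.007, 0.104, 0.004] 0
[25, 1, 4] [-0.009, 0.138, 0.004] 0
[32, 1, 4] [-0.011, 0.191, 0.004] 0
[38, 2, 5] [-0.013, 0.243, 0.004] 0
[43, 2, 4] [-0.014, 0.278, 0.004] 0
[48, 2, 3] [-0.015, 0.295, 0.004] 0
[51, 2, 2] [-0.015, 0.295, 0.004] 0
[54, 2, 1] [-0.015, 0.295, 0.004] 0
```

Request:
{"method": "step_arm", "body": {
  "motion": [
    [6,0,2,0,0.034,0,0],
    [12,0,3,0,0.069,0,0],
    [19,1,4,0,0.104,0,0],
    [25,1,4,0,0.138,0,0],
    [32,1,4,-0.01,0.191,0,0],
    [38,2,5,-0.01,0.243,0,0],
    [42,2,4,-0.014,0.278,0,0],
    [45,2,3,-0.015,0.295,0,0],
    [47,2,3,-0.015,0.295,0,0],
    [48,2,3,-0.015,0.295,0,0]
  ]
}}

```text
time_s: 9.45
position: [0.5376, 0.1378, 0.1284]
tool_rot: [0.0, -0.019, 1.0, -0.0]
ft_force: [-0.2, -0.4, -0.2]
finger_gap: 0.0011
grip_force: 0.5
```

Request:
{"method": "step_arm", "body": {
  "motion": [
    [1,0,0,0,0,0,0],
    [2,0,0,0,0,0,0],
    [3,0,0,0,0,0,0]
  ]
}}

```text
time_s: 9.82
position: [0.5384, 0.1379, 0.1281]
tool_rot: [-0.003, -0.019, 1.0, -0.001]
ft_force: [-12.4, -1.5, 4.8]
finger_gap: 0.0
grip_force: 6.7
```

Request:
{"method": "step_arm", "body": {
  "motion": [
    [-15,0,0,0,0,0,0],
    [-50,-10,30,0,0,0,0],
    [-70,-40,80,0,0,0,0]
  ]
}}

```text
time_s: 10.2
position: [0.4691, 0.0981, 0.2085]
tool_rot: [-0.001, -0.02, 1.0, -0.0]
ft_force: [1.5, -1.3, 1.2]
finger_gap: 0.0005
grip_force: 0.0
```

```bash
cat > plan.py <<'E'
import numpy as np, itertools
from scipy.spatial.transform import Rotation as R
def box(x,y,z,n=7):
    g=np.array(list(itertools.product(np.linspace(*x,n),np.linspace(*y,2*n),np.linspace(*z,n)))); return g
body=box((-.0375,.0375),(-.0935,.0935),(-.184,-.064),9)
g=.012
fing=np.vstack([box((-.009,.009),(s*g,s*(g+.0175)) if s>0 else (-g-.0175,-g),(-.064,0),7) for s in(1,-1)])
def lidc(P): # clearance to lid inner face (positive = clear)
    a=np.radians(15);x=P[:,0]-.044;z=P[:,2]-.042
    d=-(x*np.cos(a)-z*np.sin(a));al=x*np.sin(a)+z*np.cos(a)
    m=(np.abs(P[:,1])<.088)&(al<.103)&(al>-.01);return d[m].min() if m.any() else 1
def wall(P):
    m=(P[:,2]<.044)&(np.abs(P[:,0])<.045)&(np.abs(P[:,1])<.087)
    if not m.any(): return 1
    Q=P[m];return min((.038-np.abs(Q[:,0])).min(),(.080-np.abs(Q[:,1])).min(),(Q[:,2]-.012).min())
def ev(al,th,be,e,zt,bx,by):
    # bar axis u (centre->near end) yaw al from +y(case); e: TCP dist from near end along bar
    B=R.from_euler("z",al)*R.from_euler("y",be)  # bar frame: y=u
    bar=box((-.009,.009),(-.055,.055),(0,.024),4)@B.as_matrix().T
    o=np.array([bx,by,.0125-bar[:,2].min()])
    bar+=o
    T=B*R.from_matrix(np.array([[0,1,0],[np.cos(th),0,-np.sin(th)],[np.sin(th),0,-np.cos(th)]]).astype(float))
    # columns: tool x=(0,c,s), y=(1,0,0), z=(0,-s,-c)
    t=o+B.apply([0,.055-e,zt]);M=T.as_matrix()
    bw=(.0375-np.abs(bar[:,0])).min(),(.080-np.abs(bar[:,1])).min()
    b=body@M.T+t;f=fing@M.T+t
    return dict(bar=min(bw),lid=min(lidc(b),lidc(f)),wf=wall(f),wb=min(wall(b),b[:,2].min()),T=T,t=t,o=o)
E
python3 - <<'E'
from plan import *
from h import st
st()
for be in(0,10,15,20,25):
    best=(-1,)
    for al,th,e,bx,by in itertools.product(np.radians([-30,-24,-18,-12,-6,0,6,12]),np.radians([25,32,40,45]),[.018,.028,.038],[-.012,-.006,0,.006],[0,.015,.024]):
        r=ev(al,th,np.radians(-be),e,.009*np.sin(th)+.003,bx,by)
        q=min(r["bar"],r["lid"],r["wf"],r["wb"])
        if q>best[0]: best=(q,np.degrees(al),np.degrees(th),e,bx,by,{k:round(r[k],4) for k in("bar","lid","wf","wb")},r["T"].as_matrix()[:,2].round(2))
    print(be,best)
E
```

```text
10.2 [0.4691 0.0981 0.2085] tilt -0.1 yaw 0.04 [ 1.5 -1.3  1.2] [-0.04  0.28  1.54 -0.    1.32 -1.65] 0.0005 0.0
0 (np.float64(-0.02299622461089433), np.float64(12.000000000000002), np.float64(45.0), 0.018, -0.012, 0, {'bar': np.float64(0.0053), 'lid': np.float64(-0.023), 'wf': np.float64(-0.0067), 'wb': np.float64(0.0859)}, array([ 0.,  0., -1.]))
10 (np.float64(-0.006800647526052715), np.float64(12.000000000000002), np.float64(25.0), 0.018, -0.012, 0, {'bar': np.float64(0.0013), 'lid': np.float64(-0.0064), 'wf': np.float64(-0.0068), 'wb': np.float64(0.0676)}, array([ 0.17,  0.04, -0.98]))
15 (np.float64(-0.004027120754574606), np.float64(0.0), np.float64(32.0), 0.018, -0.006, 0, {'bar': np.float64(0.0166), 'lid': np.float64(-0.0038), 'wf': np.float64(-0.004), 'wb': np.float64(0.06)}, array([ 0.26,  0.  , -0.97]))
20 (np.float64(-0.00022002533127402774), np.float64(0.0), np.float64(45.0), 0.018, 0, 0, {'bar': np.float64(0.0208), 'lid': np.float64(0.0012), 'wf': np.float64(-0.0002), 'wb': np.float64(0.0525)}, array([ 0.34,  0.  , -0.94]))
25 (np.float64(0.0003229564339277038), np.float64(-6.000000000000001), np.float64(45.0), 0.038, 0.006, 0, {'bar': np.float64(0.0176), 'lid': np.float64(0.0004), 'wf': np.float64(0.0003), 'wb': np.float64(0.0433)}, array([ 0.42, -0.04, -0.91]))
```

```bash
sed -i 's/\[np.sin(th),0,-np.cos(th)\]/[-np.sin(th),0,-np.cos(th)]/' plan.py
cat > srch.py <<'E'
from plan import *
import sys
for be in(0,6,10,14,18,22):
    best=(-1,)
    for al,th,e,bx,by in itertools.product(np.radians([-30,-20,-10,0,10,20,30]),np.radians([25,32,40,45]),[.012,.02,.028,.038,.05],[-.008,0,.008],[-.02,0,.012,.024]):
        r=ev(al,th,np.radians(-be),e,.009*np.sin(th)+.003,bx,by)
        q=min(r["bar"],r["lid"],r["wf"],r["wb"])
        if q>best[0]: best=(q,np.degrees(al),np.degrees(th),e,bx,by,{k:round(float(r[k]),4) for k in("bar","lid","wf","wb")},r["T"].as_matrix()[:,2].round(2))
    print(be,best)
E
time python3 srch.py
```

```text
0 (np.float64(-0.003607272598149691), np.float64(20.0), np.float64(45.0), 0.02, 0.008, 0.012, {'bar': 0.0022, 'lid': 0.001, 'wf': -0.0036, 'wb': 0.0406}, array([ 0.24, -0.66, -0.71]))
6 (np.float64(-0.0042297407298678286), np.float64(20.0), np.float64(40.0), 0.028, 0.008, 0.024, {'bar': 0.0013, 'lid': -0.003, 'wf': -0.0042, 'wb': 0.0372}, array([ 0.3 , -0.58, -0.76]))
10 (np.float64(-0.004892523117517485), np.float64(20.0), np.float64(40.0), 0.05, 0, 0.024, {'bar': 0.0013, 'lid': -0.0048, 'wf': -0.0049, 'wb': 0.031}, array([ 0.34, -0.56, -0.75]))
14 (np.float64(-0.003916722412632086), np.float64(20.0), np.float64(32.0), 0.038, 0.008, -0.02, {'bar': 0.0025, 'lid': -0.0039, 'wf': -0.002, 'wb': 0.033}, array([ 0.37, -0.43, -0.82]))
18 (np.float64(-0.002981678835800961), np.float64(20.0), np.float64(25.0), 0.038, 0.008, -0.02, {'bar': 0.0026, 'lid': 0.0004, 'wf': -0.003, 'wb': 0.033}, array([ 0.41, -0.3 , -0.86]))
22 (np.float64(-0.004397883601325833), np.float64(10.0), np.float64(32.0), 0.038, 0.008, 0.012, {'bar': 0.0117, 'lid': -0.0015, 'wf': -0.0044, 'wb': 0.0199}, array([ 0.4 , -0.47, -0.79]))
real	0m13.100s
user	0m13.012s
sys	0m0.097s
```

```bash
sed -i 's/^g=.012/g=.0108/' plan.py; cat > de.py <<'E'
from plan import *
from scipy.optimize import differential_evolution as DE
for be,tmax in((0,45),(0,42),(0,38),(6,42)):
    def c(v):
        r=ev(np.radians(v[0]),np.radians(v[1]),np.radians(-be),v[2],.009*np.sin(np.radians(v[1]))+.003+v[5],v[3],v[4])
        return -min(r["bar"],r["lid"],r["wf"],r["wb"])
    s=DE(c,[(-10,35),(28,tmax),(.012,.05),(-.015,.015),(-.026,.026),(0,.004)],maxiter=40,popsize=10,seed=1,polish=False)
    v=s.x;r=ev(np.radians(v[0]),np.radians(v[1]),np.radians(-be),v[2],.009*np.sin(np.radians(v[1]))+.003+v[5],v[3],v[4])
    print(be,-s.fun,v.round(4),{k:round(float(r[k]),4) for k in("bar","lid","wf","wb")})
E
python3 de.py
```

```text
0 0.00045656850830819856 [2.25635e+01 3.89092e+01 2.83000e-02 6.70000e-03 2.20000e-02 3.90000e-03] {'bar': 0.0014, 'lid': 0.0009, 'wf': 0.0005, 'wb': 0.0513}
0 -4.857346789752248e-05 [2.44571e+01 3.50126e+01 2.95000e-02 6.40000e-03 2.53000e-02 2.50000e-03] {'bar': 0.0001, 'lid': 0.0003, 'wf': -0.0, 'wb': 0.0541}
0 0.0005249176717726182 [2.29311e+01 3.77503e+01 2.83000e-02 6.90000e-03 2.40000e-02 4.00000e-03] {'bar': 0.0009, 'lid': 0.0005, 'wf': 0.0005, 'wb': 0.0526}
6 -0.0026782456657722734 [ 3.21745e+01  4.19246e+01  5.00000e-02  3.30000e-03 -4.30000e-03
  2.00000e-03] {'bar': -0.0027, 'lid': -0.0027, 'wf': -0.0027, 'wb': 0.0371}
```

```bash
cat > k2.py <<'E'
from k import *
D+= [([.03,.48,2.1,.01,.24,-1.59],[.4221,.1328,.0155]),([0,-.11,1.87,.02,1.03,-1.62],[.3509,.1234,.2609]),([.04,.34,1.79,.01,.72,-1.58],[.4903,.1358,.1256])]
P=least_squares(lambda p:f(p),x0).x
e=lambda a,t:R.from_euler(a,t)
def fr(q): return e("z",q[0])*e("y",q[1]+q[2])*e("z",q[3])*e("y",q[4])*e("z",q[5])
q0=np.array([1.02769685,.381101407,1.29812425,0,1.46360318,-.215293628])
RC=fr(q0).inv()*R.from_quat([.16317,.98660,-.000575,-.000226])
LO=np.array([-3.11,-.89,.22,-1.42,.17,-2.88]);HI=np.array([3.11,2.33,2.48,4.56,2.85,2.88])
def ik(pos,rot,qs):
    g=lambda q:np.concatenate([(fk(q,P)-pos)*10,((fr(q)*RC)*rot.inv()).as_rotvec()])
    s=least_squares(g,np.clip(qs,LO+.01,HI-.01),bounds=(LO,HI));return s.x,abs(s.fun).max()
E
python3 - <<'E'
from k2 import *
from plan import ev
np.set_printoptions(precision=3,suppress=True)
s=arm.sense();q=s["joint_pos"]
print("chk",(fk(q,P)-s["position"])*1e3,((fr(q)*RC)*R.from_quat(s["tool_rot"][[1,2,3,0]]).inv()).as_rotvec())
qf=q.copy();qf[5]+=np.pi
YB=.05;b=np.array([.653,-.0865]);u=np.array([np.cos(YB),np.sin(YB)])
for th in(35,38,42):
  t=np.radians(th);F=tool(t,YB)*R.from_euler("z",np.pi)
  tp=np.array([*(b-u*(.055-.0283)),.0125])
  print(th,tp,ik(tp,F,qf))
  r=ev(np.radians(22.7),t,0,.0283,.0125,.0069,.023)
  # mirror y: place pose with near end toward -y
  uu=np.array([-np.sin(np.radians(22.7)),-np.cos(np.radians(22.7))]);yaw=CY+np.arctan2(-uu[1],-uu[0])
  G=tool(t,yaw)*R.from_euler("z",np.pi)
  tc=r["t"];pw=case(tc[0],tc[2],-tc[1])
  print(" place",pw,yaw,ik(pw,G,qf+[0,0,0,.5,-.5,-1]),ik(pw+[0,0,.15],G,qf+[0,0,0,.5,-.5,-1]))
E
```

```text
chk [-0.132  0.307  0.181] [-0. -0.  0.]
35 [ 0.626 -0.088  0.013] (array([-0.436,  0.663,  1.779,  1.092,  0.307,  0.09 ]), np.float64(1.3407747134763781e-11))
 place [0.478 0.088 0.025] 1.2166065865921838 (array([-0.387,  0.586,  1.942,  0.867,  0.851, -0.701]), np.float64(9.146849944130508e-12)) (array([-0.387,  0.303,  1.784,  0.671,  1.173, -0.339]), np.float64(8.122669203913803e-12))
38 [ 0.626 -0.088  0.013] (array([-0.447,  0.67 ,  1.812,  1.384,  0.303, -0.208]), np.float64(1.3322676295501878e-14))
 place [0.478 0.088 0.025] 1.2166065865921838 (array([-0.413,  0.602,  1.954,  0.922,  0.881, -0.773]), np.float64(7.901040932623005e-12)) (array([-0.413,  0.311,  1.801,  0.725,  1.186, -0.395]), np.float64(1.0720999088498215e-10))
42 [ 0.626 -0.088  0.013] (array([-0.461,  0.683,  1.854,  1.744,  0.339, -0.578]), np.float64(1.4918621893400541e-15))
 place [0.478 0.088 0.025] 1.2166065865921838 (array([-0.446,  0.626,  1.968,  0.988,  0.924, -0.863]), np.float64(2.1504881209111204e-11)) (array([-0.446,  0.325,  1.823,  0.793,  1.208, -0.469]), np.float64(2.7755575615628914e-15))
```

```bash
cat > path.py <<'E'
from k2 import *
np.set_printoptions(precision=3,suppress=True)
s=arm.sense();q=s["joint_pos"].copy()
YB=.05;b=np.array([.653,-.0865]);u=np.array([np.cos(YB),np.sin(YB),0])
t=np.radians(38);F=tool(t,YB)*R.from_euler("z",np.pi)
tp=np.array([*(b-u[:2]*(.055-.0283)),.0125])
V=lambda th:tool(np.radians(th),YB)*R.from_euler("z",np.pi)
tg=[((.43,-.06,.27),V(0)),((.47,-.095,.22),V(20)),((.48,-.095,.15),F),(tp-.10*u+[0,0,.06],F),(tp-.06*u+[0,0,.03],F),(tp-.02*u+[0,0,.02],F),(tp,F)]
if __name__=="__main__":
    q[5]+=np.pi
    for p,r in tg:
        q,er=ik(np.array(p),r,q);print(np.array(p),q,round(er,4))
    rows(tg,50)
E
python3 path.py
```

```text
[ 0.43 -0.06  0.27] [-0.413  0.152  1.531  0.     1.459  1.107] 0.0
[ 0.47  -0.095  0.22 ] [-0.554  0.145  1.741  0.237  0.978  0.861] 0.0
[ 0.48  -0.095  0.15 ] [-0.658  0.226  2.05   0.933  0.522  0.114] 0.0
[ 0.526 -0.093  0.072] [-0.575  0.456  2.034  1.351  0.378 -0.281] 0.0
[ 0.566 -0.091  0.042] [-0.517  0.559  1.956  1.446  0.34  -0.332] 0.0
[ 0.606 -0.089  0.033] [-0.468  0.613  1.856  1.336  0.319 -0.176] 0.0
[ 0.626 -0.088  0.013] [-0.447  0.67   1.812  1.384  0.303 -0.208] 0.0
[-39, -158, 61] [-0.003, -0.001, -3.131] 50
[1, -193, 11] [0.541, 0.024, -3.085] 50
[11, -193, -59] [1.016, 0.045, -2.962] 50
[57, -191, -136] [1.016, 0.045, -2.962] 50
[97, -189, -166] [1.016, 0.045, -2.962] 50
[137, -187, -176] [1.016, 0.045, -2.962] 50
[157, -186, -196] [1.016, 0.045, -2.962] 50
```

Request:
{"method": "step_arm", "body": {
  "motion": [
    [-20,-50,40,0,0,-0.18,50],
    [-39,-110,61,0,0,-0.36,50],
    [-39,-158,61,0,0,-0.54,50],
    [-39,-158,61,0,0,-0.72,50],
    [-39,-158,61,0,0,-0.9,50],
    [-39,-158,61,0,0,-1.08,50],
    [-39,-158,61,0,0,-1.26,50],
    [-39,-158,61,0,0,-1.44,50],
    [-39,-158,61,0,0,-1.62,50],
    [-39,-158,61,0,0,-1.8,50],
    [-39,-158,61,0,0,-2,50],
    [-39,-158,61,0,0,-2,50]
  ]
}}

```text
time_s: 11.7
position: [0.4319, -0.0602, 0.2696]
tool_rot: [0.0, 0.831, 0.557, -0.0]
ft_force: [0.6, -0.3, 0.1]
finger_gap: 0.0439
grip_force: 0.0
```

```bash
python3 - <<'E'
from path import *
st();rows(tg,50)
# lid + bar check from images: lid open outline & clear view of bar now
lidscan(3,90)
E
```

```text
11.7 [ 0.432 -0.06   0.27 ] tilt -0.0 yaw -1.961 [ 0.6 -0.3  0.1] [-0.41  0.15  1.53 -0.    1.46 -0.02] 0.0439 0.0
[-2, 0, 0] [0.001, -0.001, -1.13] 50
[38, -35, -50] [0.213, -0.301, -1.118] 50
[48, -35, -120] [0.404, -0.571, -1.087] 50
[95, -33, -197] [0.404, -0.571, -1.087] 50
[134, -31, -227] [0.404, -0.571, -1.087] 50
[174, -29, -237] [0.404, -0.571, -1.087] 50
[194, -28, -257] [0.404, -0.571, -1.087] 50
scene [(96, 1), (99, 11), (102, 12), (105, 12), (108, 12), (111, 11)]
top []
```

The lid strip shows centred at about 105°, so the lid is on its stop. Now to the pre-grasp pose.

Request:
{"method": "step_arm", "body": {
  "motion": [
    [-2,0,0,0,0,-0.18,50],
    [-2,0,0,0,0,-0.36,50],
    [-2,0,0,0,0,-0.54,50],
    [-2,0,0,0,0,-0.72,50],
    [-2,0,0,0,0,-0.9,50],
    [-2,0,0,0,0,-1.13,50],
    [20,-20,-25,0.1,-0.15,-1.125,50],
    [38,-35,-50,0.213,-0.301,-1.118,50],
    [38,-35,-50,0.213,-0.301,-1.118,50],
    [44,-35,-80,0.32,-0.45,-1.1,50],
    [48,-35,-120,0.404,-0.571,-1.087,50],
    [48,-35,-120,0.404,-0.571,-1.087,50]
  ]
}}

```text
time_s: 13.3
position: [0.4808, -0.0944, 0.1499]
tool_rot: [-0.01, 0.945, 0.026, 0.326]
ft_force: [0.3, -0.0, 0.8]
finger_gap: 0.0446
grip_force: 0.0
```

```bash
python3 - <<'E'
from path import *
st();rows(tg[2:],50)
E
```

```text
13.3 [ 0.481 -0.094  0.15 ] tilt 38.1 yaw -3.087 [ 0.3 -0.   0.8] [-0.66  0.23  2.05  0.94  0.52  0.1 ] 0.0446 0.0
[-1, -1, 0] [-0.002, 0.002, -0.005] 50
[46, 2, -77] [-0.002, 0.002, -0.005] 50
[86, 4, -107] [-0.002, 0.002, -0.005] 50
[126, 6, -117] [-0.002, 0.002, -0.005] 50
[146, 7, -137] [-0.002, 0.002, -0.005] 50
```

Request:
{"method": "step_arm", "body": {
  "motion": [
    [25,0,-40,0,0,-0.005,50],
    [46,2,-77,0,0,-0.005,50],
    [66,3,-95,0,0,-0.005,50],
    [86,4,-107,0,0,-0.005,50],
    [106,5,-113,0,0,-0.005,50],
    [126,6,-117,0,0,-0.005,50],
    [136,6,-122,0,0,-0.005,50],
    [146,7,-129,0,0,-0.005,50],
    [146,7,-137,0,0,-0.005,50],
    [146,7,-137,0,0,-0.005,50]
  ]
}}

```text
time_s: 14.55
position: [0.6259, -0.0878, 0.0119]
tool_rot: [-0.009, 0.945, 0.021, 0.325]
ft_force: [-0.6, 0.1, 0.9]
finger_gap: 0.0442
grip_force: 0.0
```

```bash
python3 - <<'E'
from path import *
st();rows(tg[5:],50)
E
```

```text
14.55 [ 0.626 -0.088  0.012] tilt 37.9 yaw -3.096 [-0.6  0.1  0.9] [-0.45  0.67  1.81  1.4   0.3  -0.21] 0.0442 0.0
[-20, -1, 21] [-0.003, -0.001, 0.004] 50
[0, 0, 1] [-0.003, -0.001, 0.004] 50
```

Close, check the grip, then lift slightly.

Request:
{"method": "step_arm", "body": {
  "motion": [
    [0,0,1,0,0,0,15],
    [0,0,1,0,0,0,10],
    [0,0,1,0,0,0,10],
    [0,0,1,0,0,0,5],
    [0,0,1,0,0,0,5]
  ],
  "squeeze": 45
}}

```text
time_s: 15.18
position: [0.6259, -0.0879, 0.0138]
tool_rot: [-0.008, 0.945, 0.021, 0.326]
ft_force: [-2.3, 2.8, 4.3]
finger_gap: 0.0179
grip_force: 44.8
```

Request:
{"method": "step_arm", "body": {
  "motion": [
    [0,0,2,0,0,0,5],
    [0,0,5,0,0,0,5],
    [0,0,9,0,0,0,5],
    [0,0,14,0,0,0,5],
    [0,0,18,0,0,0,5],
    [0,0,18,0,0,0,5]
  ]
}}

```text
time_s: 15.92
position: [0.6259, -0.0882, 0.0318]
tool_rot: [-0.008, 0.945, 0.021, 0.326]
ft_force: [0.1, -0.6, -2.7]
finger_gap: 0.0177
grip_force: 44.8
```

```bash
python3 - <<'E'
from path import *
st()
d=cam("scene");save(d,"g1.png",(340,180,540,330),4)
E
```

```text
15.93 [ 0.626 -0.088  0.032] tilt 38.0 yaw -3.097 [ 0.1 -0.6 -2.7] [-0.45  0.63  1.8   1.25  0.31 -0.06] 0.0177 44.8
```

Request:
{"method": "step_arm", "body": {
  "motion": [
    [-10,0,3,0,0,0,5],
    [-25,-1,6,0,0,0,5],
    [-42,-2,10,0,0,0,5],
    [-60,-3,14,0,0,0,5],
    [-78,-4,18,0,0,0,5],
    [-96,-5,22,0,0,0,5],
    [-114,-6,26,0,0,0,5],
    [-130,-7,30,0,0,0,5],
    [-145,-7,38,0,0,0,5],
    [-155,-8,50,0,0,0,5],
    [-158,-8,65,0,0,0,5],
    [-158,-8,80,0,0,0,5]
  ]
}}

```text
time_s: 17.48
position: [0.4673, -0.0962, 0.1121]
tool_rot: [-0.008, 0.945, 0.021, 0.325]
ft_force: [0.5, -1.3, -4.4]
finger_gap: 0.0175
grip_force: 44.8
```

```bash
cat > place.py <<'E'
from k2 import *
from plan import ev
np.set_printoptions(precision=3,suppress=True)
def pose(al,e,zt,bx,by,th=38):
    r=ev(np.radians(al),np.radians(th),0,e,zt,bx,by);tc=r["t"]
    a=np.radians(al);yaw=CY+np.arctan2(np.cos(a),np.sin(a))
    print({k:round(float(r[k]),4) for k in("bar","lid","wf","wb")})
    return case(tc[0],tc[2],-tc[1]),tool(np.radians(th),yaw)*R.from_euler("z",np.pi)
E
python3 - <<'E'
from place import *
st()
q=arm.sense()["joint_pos"]
pw,G=pose(22.7,.0283,.0138,.0069,.023);print(pw)
Y=lambda y:tool(np.radians(38),y)*R.from_euler("z",np.pi)
tg=[((.46,-.07,.20),Y(.045)),((.45,-.02,.24),Y(.45)),((.45,.02,.24),Y(.85)),(pw+[-.0,0,.19],G),(pw+[0,0,.06],G),(pw,G)]
for p,r in tg:
    q,er=ik(np.array(p),r,q);print(np.array(p),q,round(er,4))
rows(tg,5)
E
```

```text
17.48 [ 0.467 -0.096  0.112] tilt 37.9 yaw -3.097 [ 0.5 -1.3 -4.4] [-0.68  0.3   2.13  1.19  0.46 -0.19] 0.0175 44.8
{'bar': 0.0011, 'lid': 0.0007, 'wf': 0.0007, 'wb': 0.0536}
[0.478 0.088 0.026]
[ 0.46 -0.07  0.2 ] [-0.629  0.083  2.026  0.729  0.615  0.379] 0.0
[ 0.45 -0.02  0.24] [-0.646  0.032  1.934  0.724  0.973  0.116] 0.0
[0.45 0.02 0.24] [-0.601  0.103  1.853  0.716  1.197 -0.156] 0.0
[0.478 0.088 0.216] [-0.412  0.251  1.739  0.697  1.278 -0.31 ] 0.0
[0.478 0.088 0.086] [-0.412  0.471  1.907  0.823  0.995 -0.604] 0.0
[0.478 0.088 0.026] [-0.412  0.6    1.954  0.922  0.881 -0.77 ] 0.0
[-7, 26, 88] [-0.001, -0.001, 0.001] 5
[-17, 76, 128] [-0.001, -0.001, 0.406] 5
[-17, 116, 128] [-0.001, -0.001, 0.806] 5
[11, 184, 104] [-0.001, -0.001, 1.172] 5
[11, 184, -26] [-0.001, -0.001, 1.172] 5
[11, 184, -86] [-0.001, -0.001, 1.172] 5
```

```bash
python3 - <<'E'
from h import *
import pickle
pickle.dump([cam("scene"),cam("top")],open("case.pkl","wb"))
E
```

Request:
{"method": "step_arm", "body": {
  "motion": [
    [-4,10,50,0,0,0,5],
    [-7,26,88,0,0,0.1,5],
    [-12,45,110,0,0,0.25,5],
    [-17,70,128,0,0,0.4,5],
    [-17,95,128,0,0,0.55,5],
    [-17,116,128,0,0,0.7,5],
    [-17,130,128,0,0,0.85,5],
    [-10,150,128,0,0,1.0,5],
    [0,170,115,0,0,1.1,5],
    [8,180,80,0,0,1.172,5],
    [11,184,50,0,0,1.172,5],
    [11,184,50,0,0,1.172,5]
  ]
}}

```text
time_s: 19.08
position: [0.4781, 0.0885, 0.1599]
tool_rot: [-0.189, 0.776, 0.54, 0.266]
ft_force: [-0.2, -0.6, -3.0]
finger_gap: 0.0174
grip_force: 44.9
```

```bash
python3 - <<'E'
from h import *
import pickle
st()
A=pickle.load(open("case.pkl","rb"));B=[cam("scene"),cam("top")];pickle.dump(B,open("hov.pkl","wb"))
f=lambda d,x,y,w,h:cv2.resize(d["img"][y:y+h,x:x+w],(400,300),interpolation=cv2.INTER_CUBIC)
im=np.vstack([np.hstack([f(A[0],155,200,133,100),f(A[1],165,220,133,100)]),np.hstack([f(B[0],155,180,160,120),f(B[1],160,200,160,120)])])
cv2.imwrite("pics/last.png",im[:,:,::-1])
E
```

```text
19.07 [0.4781 0.0885 0.1599] tilt 14.8 yaw -1.924 [-0.2 -0.6 -3. ] [-0.41  0.34  1.82  0.74  1.16 -0.42] 0.0174 44.9
```

View pics/last.png

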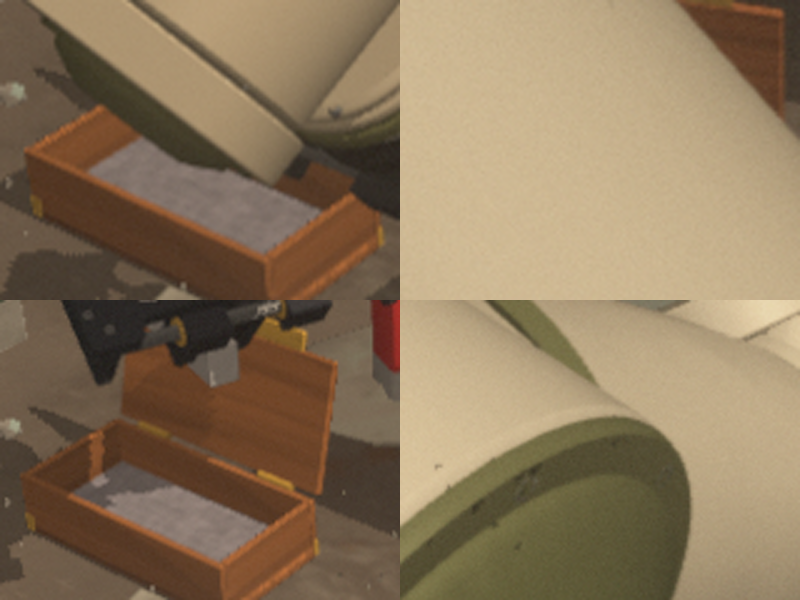

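Bottom left shows the open lid on its stop and the case rim with corners at about (23,478), (218,568), (315,503) and (118,422). The bar's near end hangs above, its lower edge running (214,386)-(238,379). I'll check both against the model.

```bash
python3 - <<'E'
from place import *
import pickle
d=pickle.load(open("hov.pkl","rb"))[0]
px=lambda x,y:(155+(x+.5)/2.5-.5,180+(y-300+.5)/2.5-.5)
pts=np.array([at_z(d,*px(*p),.042)[:2] for p in[(23,478),(218,568),(315,503),(118,422)]]);print(pts)
fl,fr_,br,bl=pts
print("centre",pts.mean(0),"yaw",np.arctan2(*(-(fl+bl-fr_-br))[[0,1]]*[1,-1]), "w",np.linalg.norm(fl-fr_),np.linalg.norm(fl-bl),np.linalg.norm(fr_-br))
print("expected",[case(x,.042,y)[:2] for x,y in[(-.043,.085),(-.043,-.085),(.043,-.085),(.043,.085)]])
s=arm.sense();tp=s["position"]
for zb in(.146,):
  e=np.array([at_z(d,*px(*p),zb) for p in[(214,386),(238,379)]]);m=e.mean(0)
  al=np.radians(22.7);c,si=np.cos(CY),np.sin(CY)
  u=np.array([[c,-si],[si,c]])@[-np.sin(al),-np.cos(al)]
  print("end",e,"e=",(m-tp)[:2]@u,"lat",(m-tp)[:2]@[-u[1],u[0]],"w",np.linalg.norm(e[0]-e[1]))
# project expected near-end bottom corners for e=.0283
for k in(-.009,.009):
  print([ (( proj(d,[*(tp[:2]+u*ee+k*np.array([-u[1],u[0]])),z])-[155,180]+.5)*2.5-.5+[0,300]).round() for ee,z in((.0283,.146),(.0283,.170),(.024,.146))])
E
```

```text
[[0.432 0.216]
 [0.439 0.052]
 [0.522 0.052]
 [0.515 0.219]]
centre [0.477 0.135] yaw 0.043151883948942656 w 0.16363723188687987 0.08271686997921339 0.08324525384348681
expected [array([0.433, 0.219]), array([0.44 , 0.049]), array([0.526, 0.052]), array([0.519, 0.222])]
end [[0.462 0.067 0.146]
 [0.476 0.062 0.146]] e= 0.025349632862176997 lat -0.001028294642922492 w 0.014571516193484513
[array([215., 389.]), array([212., 350.]), array([212., 385.])]
[array([245., 380.]), array([242., 342.]), array([241., 377.])]
```

```bash
sed -i 's/\.4795,\.1355/.479,.1352/' h.py; python3 - <<'E'
from place import *
from scipy.optimize import differential_evolution as DE
E_=.0255
def c(v):
    r=ev(np.radians(v[0]),np.radians(38),0,E_,.0138,v[1],v[2]);return -min(r["bar"],r["lid"],r["wf"])
s=DE(c,[(12,30),(-.012,.015),(-.026,.026)],maxiter=40,popsize=12,seed=2,polish=False);print(s.fun,s.x)
v=s.x;pw,G=pose(v[0],E_,.0138,v[1],v[2]);print(pw)
rows([(pw+[0,0,.06],G),(pw+[0,0,.02],G),(pw+[0,0,.0],G)],5)
E
```

```text
-0.0006047976692815753 [22.323  0.008  0.022]
{'bar': 0.0006, 'lid': 0.0006, 'wf': 0.0006, 'wb': 0.0536}
[0.478 0.086 0.026]
[-1, -2, -76] [-0.001, -0.001, 0.006] 5
[-1, -2, -116] [-0.001, -0.001, 0.006] 5
[-1, -2, -136] [-0.001, -0.001, 0.006] 5
```

Request:
{"method": "step_arm", "body": {
  "motion": [
    [-1,-2,-20,0,0,0.006,5],
    [-1,-2,-40,0,0,0.006,5],
    [-1,-2,-60,0,0,0.006,5],
    [-1,-2,-76,0,0,0.006,5],
    [-1,-2,-88,0,0,0.006,5],
    [-1,-2,-98,0,0,0.006,5]
  ]
}}

```text
time_s: 19.92
position: [0.4784, 0.0855, 0.0637]
tool_rot: [-0.187, 0.774, 0.543, 0.267]
ft_force: [0.6, -1.0, -4.2]
finger_gap: 0.0176
grip_force: 44.9
```

Request:
{"method": "step_arm", "body": {
  "motion": [
    [0,0,-6,0,0,0,5],
    [0,0,-12,0,0,0,5],
    [0,0,-17,0,0,0,5]
  ]
}}

```text
time_s: 20.3
position: [0.4779, 0.0859, 0.0463]
tool_rot: [-0.187, 0.774, 0.543, 0.266]
ft_force: [-0.0, 1.1, -3.1]
finger_gap: 0.0175
grip_force: 44.9
```

Request:
{"method": "step_arm", "body": {
  "motion": [
    [0,0,-3,0,0,0,5],
    [0,0,-6,0,0,0,5],
    [0,0,-9,0,0,0,5]
  ]
}}

```text
time_s: 20.68
position: [0.4778, 0.0859, 0.0373]
tool_rot: [-0.187, 0.774, 0.543, 0.266]
ft_force: [-0.7, 0.3, -3.0]
finger_gap: 0.0175
grip_force: 44.9
```

Request:
{"method": "step_arm", "body": {
  "motion": [
    [0,0,-2,0,0,0,5],
    [0,0,-4,0,0,0,5],
    [0,0,-6,0,0,0,5]
  ]
}}

```text
time_s: 21.05
position: [0.4778, 0.0859, 0.0314]
tool_rot: [-0.187, 0.774, 0.542, 0.266]
ft_force: [-0.0, 1.7, -0.5]
finger_gap: 0.0177
grip_force: 46.0
```

Request:
{"method": "step_arm", "body": {
  "motion": [
    [0,0,-1,0,0,0,5],
    [0,0,-2,0,0,0,5],
    [0,0,-2,0,0,0,5]
  ]
}}

```text
time_s: 21.42
position: [0.478, 0.0861, 0.0299]
tool_rot: [-0.188, 0.774, 0.543, 0.267]
ft_force: [-0.3, 2.4, 6.9]
finger_gap: 0.0172
grip_force: 49.5
```

```bash
python3 - <<'E'
from h import *
st();print(arm.sense()["torque"])
E
```

```text
21.43 [0.478  0.0861 0.0299] tilt 14.9 yaw -1.919 [-0.3  2.4  6.9] [-0.41  0.6   1.95  0.91  0.89 -0.76] 0.0172 49.5
[ 0.1189777  -0.02670115  0.19178488]
```

Request:
{"method": "step_arm", "body": {
  "motion": [
    [0,0,0,0,0,0,5],
    [0,0,-1,0,0,0,5],
    [0,0,-1,0,0,0,5]
  ],
  "squeeze": 15
}}

```text
time_s: 21.8
position: [0.478, 0.0863, 0.0293]
tool_rot: [-0.188, 0.774, 0.543, 0.267]
ft_force: [-1.1, 3.8, 9.7]
finger_gap: 0.018
grip_force: 21.5
```

```bash
python3 - <<'E'
from h import *
st();print(arm.sense()["torque"])
E
```

```text
21.8 [0.478  0.0863 0.0293] tilt 14.9 yaw -1.918 [-1.1  3.8  9.7] [-0.41  0.6   1.95  0.91  0.89 -0.77] 0.018 21.5
[ 0.56527844 -0.14345518  0.22781969]
```

Request:
{"method": "step_arm", "body": {
  "motion": [
    [0,1,1,0,0,0,5],
    [-1,2,1,0,0,0,5],
    [-1,3,1,0,0,0,5],
    [-1,3,1,0,0,0,5]
  ],
  "squeeze": 30
}}

```text
time_s: 22.3
position: [0.4767, 0.0888, 0.0292]
tool_rot: [-0.187, 0.775, 0.542, 0.266]
ft_force: [0.7, 0.1, -3.2]
finger_gap: 0.0178
grip_force: 30.0
```

Request:
{"method": "step_arm", "body": {
  "motion": [
    [0,0,-1,0,0,0,5],
    [0,0,-2,0,0,0,5],
    [0,0,-2,0,0,0,5]
  ]
}}

```text
time_s: 22.68
position: [0.4768, 0.0889, 0.0274]
tool_rot: [-0.188, 0.774, 0.542, 0.266]
ft_force: [0.3, 0.5, -1.2]
finger_gap: 0.0173
grip_force: 31.0
```

It was the finger on the side rim; moving inwards freed it. Continuing down.

Request:
{"method": "step_arm", "body": {
  "motion": [
    [0,1,0,0,0,0,5],
    [0,1,-1,0,0,0,5],
    [0,1,-1.5,0,0,0,5],
    [0,1,-1.5,0,0,0,5]
  ]
}}

```text
time_s: 23.18
position: [0.4769, 0.0899, 0.0261]
tool_rot: [-0.187, 0.774, 0.542, 0.266]
ft_force: [-1.8, -2.0, 2.1]
finger_gap: 0.0175
grip_force: 31.1
```

```bash
python3 - <<'E'
from h import *
st();print(arm.sense()["torque"])
E
```

```text
23.18 [0.4769 0.0899 0.0261] tilt 14.9 yaw -1.919 [-1.8 -2.   2.1] [-0.41  0.6   1.96  0.92  0.88 -0.77] 0.0175 31.1
[-0.23093138  0.18702346  0.09981691]
```

Request:
{"method": "step_arm", "body": {
  "motion": [
    [0,0,-1,0,0,0,5],
    [0,0,-1,0,0,0,5]
  ],
  "squeeze": 10
}}

```text
time_s: 23.42
position: [0.4768, 0.09, 0.0256]
tool_rot: [-0.188, 0.774, 0.543, 0.267]
ft_force: [-5.5, -2.2, 11.0]
finger_gap: 0.0182
grip_force: 11.7
```

Request:
{"method": "step_arm", "body": {
  "motion": [
    [0,0,0,0,0,0,21],
    [0,0,0,0,0,0,22],
    [0,0,0,0,0,0,23],
    [0,0,0,0,0,0,24],
    [0,0,0,0,0,0,24]
  ]
}}

```text
time_s: 24.05
position: [0.4768, 0.0902, 0.0254]
tool_rot: [-0.188, 0.774, 0.543, 0.266]
ft_force: [-1.2, 1.5, 5.7]
finger_gap: 0.021
grip_force: 5.9
```

Request:
{"method": "step_arm", "body": {
  "motion": [
    [0,0,1,0,0,0,24],
    [0,0,2,0,0,0,25],
    [0,0,3,0,0,0,25],
    [0,0,3,0,0,0,25]
  ]
}}

```text
time_s: 24.55
position: [0.4769, 0.0897, 0.0279]
tool_rot: [-0.187, 0.775, 0.542, 0.266]
ft_force: [0.5, 1.3, -0.1]
finger_gap: 0.0224
grip_force: 0.7
```

Request:
{"method": "step_arm", "body": {
  "motion": [
    [0,0,2,0,0,0,27],
    [0,0,4,0,0,0,27],
    [0,0,6,0,0,0,27],
    [0,0,6,0,0,0,27]
  ]
}}

```text
time_s: 25.05
position: [0.4768, 0.0898, 0.0341]
tool_rot: [-0.187, 0.774, 0.543, 0.266]
ft_force: [0.1, -0.5, -0.4]
finger_gap: 0.0237
grip_force: 0.0
```

The force is zero, so the bar is released. Rising straight up and moving clear.

Request:
{"method": "step_arm", "body": {
  "motion": [
    [0,0,8,0,0,0,28],
    [0,0,18,0,0,0,28],
    [0,0,35,0,0,0,28],
    [0,0,60,0,0,0,28],
    [-5,-10,100,0,0,0,28],
    [-20,-50,140,0,0,0,28],
    [-40,-110,160,0,0,0,28],
    [-50,-170,160,0,0,0,28],
    [-60,-230,160,0,0,0,28],
    [-60,-230,160,0,0,0,28],
    [-60,-230,160,0,0,0,28]
  ]
}}

```text
time_s: 26.42
position: [0.4166, -0.1396, 0.1942]
tool_rot: [-0.188, 0.775, 0.542, 0.266]
ft_force: [0.4, 0.7, -0.1]
finger_gap: 0.0247
grip_force: 0.0
```

```bash
python3 - <<'E'
from h import *
import pickle
st();lidscan(3,90)
A=pickle.load(open("hov.pkl","rb"))[0];d=cam("scene")
# changed pixels within the case's inside region (floor outline) vs the empty-case picture; fit rectangle at bar-top height
fl=np.array([proj(d,case(x,.012,y)) for x,y in[(-.0375,.08),(-.0375,-.08),(.0375,-.08),(.0375,.08)]]).astype(np.int32)
m=np.zeros((480,640),np.uint8);cv2.fillPoly(m,[fl],1)
df=(np.abs(d["img"].astype(int)-A["img"].astype(int)).sum(2)>60)&(m>0)
print("changed",df.sum(),"of",m.sum())
g=d["img"][...,:].mean(2)
# expected bar top corners
al=np.radians(22.3);u=np.array([-np.sin(al),-np.cos(al)]);w=np.array([-u[1],u[0]])
tcase=np.array([.4768,.090])-C;Rz=np.array([[np.cos(CY),np.sin(CY)],[-np.sin(CY),np.cos(CY)]]);tcase=Rz@tcase
cen=tcase-u*(.055-.0255);print("bar centre case",cen)
for z in(.036,.012):
  print(z,[proj(d,case(*(q:=cen+a*.055*u+b*.009*w)[:1],z,q[1])).round(0) for a,b in((1,-1),(1,1),(-1,1),(-1,-1))])
ys,xs=np.nonzero(df);print("bbox",xs.min(),xs.max(),ys.min(),ys.max()) if len(xs) else 0
r=cv2.minAreaRect(np.column_stack([xs,ys]).astype(np.float32));print(r)
E
```

```text
26.43 [ 0.4166 -0.1396  0.1942] tilt 14.8 yaw -1.919 [ 0.4  0.7 -0.1] [-0.92  0.34  1.69  0.54  1.53 -0.71] 0.0247 0.0
scene [(99, 10), (102, 12), (105, 12), (108, 12), (111, 11)]
top []
changed 1108 of 2961
bar centre case [ 0.00709805 -0.01777408]
0.036 [array([244., 279.]), array([255., 275.]), array([224., 242.]), array([214., 245.])]
0.012 [array([245., 292.]), array([256., 288.]), array([225., 254.]), array([215., 258.])]
bbox 184 258 245 301
((224.90623474121094, 267.8913879394531), (80.26535034179688, 30.19424057006836), 35.8033447265625)
```

```bash
python3 - <<'E'
from h import *
d=cam("scene");im=d["img"][225:310,180:285]
g=cv2.resize(cv2.cvtColor(im,cv2.COLOR_RGB2GRAY),None,fx=4,fy=4,interpolation=cv2.INTER_CUBIC)
L=cv2.HoughLinesP(cv2.Canny(cv2.GaussianBlur(g,(7,7),0),25,70),1,np.pi/180,30,minLineLength=45,maxLineGap=8)
for l in sorted(L[:,0].tolist(),key=lambda l:-np.hypot(l[0]-l[2],l[1]-l[3])):
    a=np.degrees(np.arctan2(l[3]-l[1],l[2]-l[0]))
    if 38<a<62 or a>80 or a<-80: print((np.array(l)/4+[180,225,180,225]).round(1),round(a))
E
```

```text
[215.2 248.2 243.2 279.2] 48
[224.5 244.  240.  260.8] 47
[233.2 268.5 245.8 282.5] 48
```

```bash
python3 -c "
from station import workorder
print(workorder.close_job())"
```

```text
the job is handed in; nothing more can be done
None
```

I handed the job in at about 26.5 s: the lid is open against its stop, and the long bar lies flat inside the case, placed without being dropped (checked in the camera images); while I was lowering the bar, a finger touched the case's side rim at about 13 N.

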